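# Ready the casting vacuum box: zero the gauge, line up the fastener, hold the cover shut

## Task

Get the vacuum box ready to pump down: first turn the gauge's round bezel knob until its pointer reads zero, then, with the sprung cover still up, turn the quarter-turn fastener on the cover until its slot lines up with the two index marks. Then press the cover down flush onto the box and keep holding it pressed shut with the fingers: the program finishes while still holding it. Leave the hammer, the tin and the steel block where they are.

Things in the scene. Friction and masses are not known exactly. Their poses are not given: they have to be found in the camera images.
- machine: grey open-topped vacuum box fixed to the bench, 220 (x) by 260 (y) by 90 mm tall; origin at centre of underside, x from the cover's free edge to its hinge, z up; yaw within 0.3 rad. Aluminium cover 200 by 250 by 8 mm on top, hinged along y at x +100, z 96 mm; free edge at x -100 mm, facing the robot
- cover (a joint): cover's hinge angle in rad: 0 = flush shut on the box (hard stop), 0.14 = fully up against its stop, free edge 28 mm higher. A spring keeps it up: about 4 N at the thumb pads starts it moving, about 6 N holds it shut; let go, it springs up again
- pad_left (a point): top of the cover at the middle of the ribbed thumb pad (31 by 44 mm) on its left (+y) half, 26 mm from the free edge and 80 mm left of the fastener; moves with the cover, axes as the box's when the cover is shut. Press down here or on the other pad
- pad_right (a point): the same on the right (-y) half, 80 mm right of the fastener
- fastener (a joint): fastener's angle, rad, counterclockwise from above positive, range -1.6 to 0.7, light friction (0.05 N m), stays where left; 0 = wing and slot along the cover's x, in line with the two index marks. Starts 0.7 to 1.45 off, negative. A cross pin under the cover enters its receptacle slot only when lined up; if not, the cover stops about 15 mm short of shut at its free edge
- fastener_grip (a point): on the fastener's axis, at mid-height of its upright steel wing (38 long, 10 thick, dark slot line along its top): wing top 9 mm above, cover surface 23 mm below, round flange 36 wide, 5 thick under the wing. Own x along the wing, turns with it; z along the axis (leans 8 degrees to the hinge while the cover is up). 50 mm from the cover's free edge, midway across
- gauge: grey gauge block fixed to the bench right or left of the box, 84 by 84 by 88 mm, a white dial plate 80 mm across, 3 mm thick on top; origin at centre of underside, z up. The zero mark is the one long, thick tick, on its +x side (away from the robot, yaw within 0.5 rad); the other eleven ticks are short and thin
- bezel (a joint): angle of the bezel knob in rad, counterclockwise from above positive; 0 = pointer at the zero mark. It starts at 0.5 to 1.5, turns freely with light friction (0.04 N m) from -2.2 to 2.2 and stays where it is left
- bezel_grip (a point): point on the axis of the black round bezel knob, 48 mm across and 26 mm tall, 14 mm above its underside and 12 mm below its top; the dial plate is 15.5 mm below this point. Own x points along the raised white pointer ridge on its top and turns with it. It can be gripped across its rim at any yaw
- hammer: loose hammer lying along x far left of the box and gauge, bystander; origin under its middle
- tin: loose closed tin, 66 mm across, 90 mm tall, far right, bystander; origin at the centre of its underside
- bench_block: loose steel block 70 by 70 by 30 mm, far right, bystander; origin at the centre of its underside

How it is judged (in metres and radians):
On the way, in this order (a step that is already met when the one before it is completed fails the run):
1. the gauge pointer reads zero, with the fastener not yet lined up and the cover still up (value of joint bezel between -0.1 and 0.1 rad and value of joint fastener below -0.3 rad and value of joint cover above 0.09 rad), for 0.2 s.
2. the fastener's slot lines up with the index marks while the cover is still up (value of joint fastener between -0.12 and 0.12 rad and value of joint cover above 0.09 rad), for 0.2 s.
At the end, for the whole second after the job is handed in: The fingers still press the cover (over 3 N) and keep it shut within 0.02 rad (4 mm at its free edge), the bezel pointer is within 0.10 rad of zero and the fastener within 0.12 rad of its index marks (value of joint bezel between -0.1 and 0.1 rad and value of joint fastener between -0.12 and 0.12 rad and value of joint cover below 0.02 rad and contact force between the fingers and cover above 3 N); the arm keeps its last pose, push and grip.
It fails at once if the hammer, the tin or the steel block is moved more than 30 mm (distance of any of hammer, tin, bench_block from where it was at the start of the episode above 0.03 m).
It also fails if it takes over 64 s, if anything falls off the work surface, if the arm or the gripper's body presses on something with over 40 N, if the wrist force passes 120 N, or if a joint passes its speed limit or range.

## Robot

A 7-joint arm with a two-finger parallel gripper is mounted at the origin on the work surface. World frame = base frame: x ahead of the robot, y to its left, z up, the work surface at z = 0. Lengths are in mm, angles in rad, forces in N, time in s.
With the tool pointing down it reaches from about 425 to 875 mm from the base axis. Payload 4.7 kg.
Tool frame: the origin (TCP) lies at the very end of the fingers, on their centre line; the grasp point (between the pads) lies 19 mm behind it; z points along the fingers, y is the line along which they close (so a half turn about z gives the same grasp; the last joint's range is limited). The gripper opens to 87 mm and grips with 3 to 60 N. Pads are 19 mm wide; open, the fingers measure 117 mm over their backs; the gripper's body (75 mm by 190 mm) begins 51 mm behind the grasp point.
Start: joints at [1.206, 0.321, -0.07, 1.45, 0.023, 1.371, -0.057], TCP at [240.356, -603.949, 222.587] pointing down, gripper open.
Joint ranges: [-2.86, 2.86], [-0.3, 2.09], [-1.38, 1.24], [0.06, 2.45], [-1.56, 4.7], [0.09, 2.05], [-2.69, 2.69]. Speed limits (rad/s): [2.57, 2.57, 3.14, 3.14, 3.14, 3.14, 3.14].

## Interface

Orientations are given as a 3x3 rotation matrix whose columns are the frame's x, y, z axes.
In Python, from bench import env gives the robot as it stands.
- The arm moves only by the shell command python3 -m inch 'ROWS' [OPENING]. ROWS is JSON, a list of rows, each a list of 2 entries, a list of its own where there are three numbers: the shift along the tool's x, y, z in cm, then the turn, a rotation vector about the tool's x, y, z in degrees. A call has 1 to 10 rows; each row shifts and turns the commanded pose from where the row before left it, along the tool's axes as they then stand; what a row does not reach is not made up. A row lasts 1/8 s, in which the tool goes at most 62.5 mm and 10.7 degrees, less where a joint would pass 70% of its speed; a pose out of reach is approached as far as the arm can. A call with a gripper value outside its range is refused whole. OPENING is the finger opening in cm, from 0 to 8.7, set as the call begins (- or left out, the last holds). The fingers move at their own pace and stop on an object; the grip force is fixed at half the most. Time passes only in rows, so rows that do not move let the fingers close. It gives the time, the measured TCP pose, the force, the opening and the grip force at its end, in the units of the state.
- env.read_state(): the state, without advancing time (a new reading comes with each control period).
- env.get_image(name): name is "scene" or "top"; returns (picture, depth): 400x640x3 uint8, red, green, blue; 400x640 float32, mm along the optical axis (not along the pixel's ray), 0 where there is no reading.
- env.camera_model(name): a dict with "vertical_fov" (degrees; the focal length in pixels is half the picture's height over the tangent of half this angle, whatever the lens; pixels are square), "cx", "cy" (the principal point, pixels), "k1" (the pictures are not rectified: a ray, as slopes to the right and down, at radius r is drawn at 1 + k1 r^2 times it, then the intrinsics apply), "extrinsics" (4x4, takes a point from world to camera coordinates). Camera axes: x right, y up, looking along -z (the intrinsics and any distortion apply to the point x, -y, -z); pixel columns grow to the right and rows downward; lengths in mm; the calibration is good to about 2 mm. A picture is of the moment at which its call begins. camera_model takes no time and is no camera call.
- env.job_done(): hands the job in; it is judged then, once.
The state is a dict: "clock": time; "qpos": joint angles; "joint_velocities": joint speeds; "tau": joint torques, N m; "eef_pos": TCP position; "tcp_rot": TCP orientation; "force": force on the tool from outside, world axes, zero at the start; "torque": the same for the moment, N m; "opening": finger opening in mm; "gripper_force": force on a finger pad.
Only numpy, scipy, OpenCV 4.12 (cv2) and the standard library are available. Lean on these libraries where they do the work, as an engineer would, in place of code of your own. Each camera call takes 0.05 s, during which the arm holds its last target. There are 200 camera calls.

## Working session

There is one attempt and no reset: what is moved stays moved. The work goes in short steps, Python scripts to look and compute and a shell command to move; the robot and the scene stay as the last step left them, time stands still between calls to the robot, and variables do not carry over. Pictures are saved under pics/ and viewed, at most 10 in all, crops included, and the job is handed in when it is done.

```bash
mkdir -p pics; ls; cat > h.py <<'E'
import numpy as np,cv2
from bench import env
def snap(n,f):
    p,d=env.get_image(n); cv2.imwrite('pics/'+f+'.png',cv2.cvtColor(p,cv2.COLOR_RGB2BGR)); np.save('pics/'+f+'.npy',d); return p,d
def cam(n):
    m=env.camera_model(n); f=200/np.tan(np.radians(m['vertical_fov'])/2); return m,f
def ray(n,u,v):
    m,f=cam(n); K=np.array([[f,0,m['cx']],[0,f,m['cy']],[0,0,1.]])
    a=np.array([(u-m['cx'])/f,(v-m['cy'])/f]); b=a.copy()
    for _ in range(30): b=a/(1+m['k1']*(b@b))
    E=np.array(m['extrinsics']); R=E[:3,:3]; t=E[:3,3]
    return -R.T@t, R.T@np.array([b[0],-b[1],-1.])
def at_depth(n,u,v,d):
    o,r=ray(n,u,v); return o+r*d
def at_z(n,u,v,z):
    o,r=ray(n,u,v); return o+r*(z-o[2])/r[2]
def proj(n,P):
    m,f=cam(n); E=np.array(m['extrinsics']); p=E[:3,:3]@np.array(P)+E[:3,3]
    a=np.array([p[0],-p[1]])/-p[2]; a=a*(1+m['k1']*(a@a)); return a*f+[m['cx'],m['cy']]
E
python3 - <<'E'
from h import *
for n in('top','scene'):
    snap(n,n+'0'); m=env.camera_model(n); print(n,m['vertical_fov'],m['k1'],ray(n,320,200))
s=env.read_state(); print(s['tcp_rot'],s['eef_pos'],s['clock'])
E
```

```text
pics
top 45.85376978760658 -0.09557719806025627 (array([2.85835609e+02, 8.28543691e-01, 1.31771166e+03]), array([ 0.24973095,  0.00736535, -0.96837472]))
scene 52.67420667030634 -0.1053480994878529 (array([1255.91761568, -177.73098376, 1127.11674274]), array([-0.53569547,  0.1494023 , -0.83114539]))
[[ 9.29098425e-01  3.69831861e-01 -7.15278962e-04]
 [ 3.69832542e-01 -9.29097121e-01  1.55912087e-03]
 [-8.79510517e-05 -1.71311018e-03 -9.99998529e-01]] [ 240.15718022 -603.4713604   221.58121461] 0.1
```

View pics/top0.png

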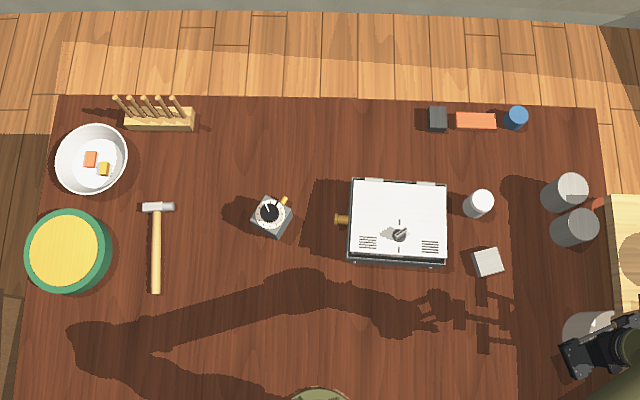

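View pics/scene0.png

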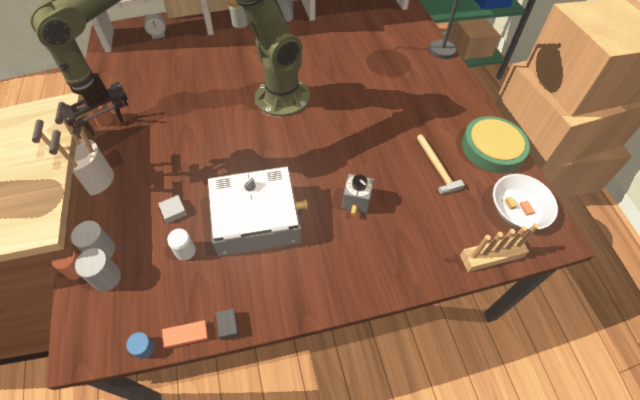

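The top view shows the gauge knob near (270,212), the fastener near (400,235), and the box cover spanning about (350..447, 180..262). The scene view shows the knob at (359,183) and the fastener at (251,183). I'll enlarge both.

```bash
python3 - <<'E'
from h import *
a=cv2.imread('pics/top0.png'); b=cv2.imread('pics/scene0.png')
c=lambda im,u,v,w,h,s:cv2.resize(im[v:v+h,u:u+w],None,fx=s,fy=s,interpolation=cv2.INTER_CUBIC)
A=c(a,340,170,120,100,3.3333); A=cv2.resize(A,(400,300))
B=cv2.resize(c(a,240,185,60,60,1),(300,300),interpolation=cv2.INTER_CUBIC)
C=cv2.resize(c(b,200,160,120,90,1),(400,300),interpolation=cv2.INTER_CUBIC)
D=cv2.resize(c(b,330,160,60,60,1),(300,300),interpolation=cv2.INTER_CUBIC)
cv2.imwrite('pics/c1.png',np.vstack([np.hstack([A,B]),np.hstack([C,D])]))
d=np.load('pics/top0.npy')
for u,v in[(270,212),(260,205),(400,232),(400,235),(360,190),(440,190),(360,255),(440,255),(400,200)]: print(u,v,at_depth('top',u,v,d[v,u]).round(1))
E
```

```text
270 212 [558.6 138.9 121.8]
260 205 [582.6 169.4  97. ]
400 232 [ 508.7 -193.2  153.5]
400 235 [ 503.2 -195.1  141.7]
360 190 [629.8 -96.  102.1]
440 190 [ 637.4 -312.9   96.7]
360 255 [456.1 -97.8  96.3]
440 255 [ 456.5 -299.3  128.2]
400 200 [ 602.  -200.9  114. ]
```

View pics/c1.png

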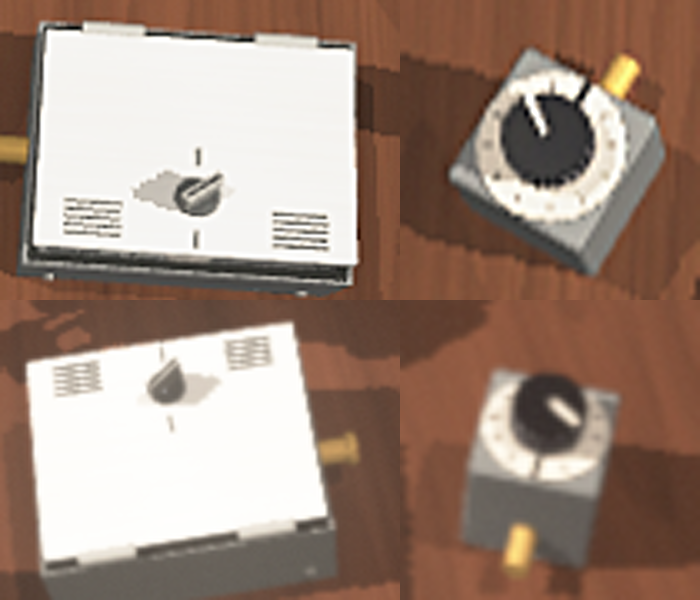

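The enlarged crops show:
- **Pointer ridge:** from about (266,204.4) to the knob centre at (269.2,212).
- **Zero tick:** about (277,202.6).
- **Fastener wing:** from (395,236) to (406,227.7).
- **Index marks:** (399.4,221.7) and (398.8,249.7).
- **Pads:** (367.6,242.3) and (430,246.7).

```bash
python3 - <<'E'
from h import *
d=np.load('pics/top0.npy'); ang=lambda p,q:np.arctan2(q[1]-p[1],q[0]-p[0])
c=at_z('top',270.4,214.2,91); z=at_z('top',277,202.6,91)
p0=at_z('top',269.2,212,120); p1=at_z('top',266,204.4,120)
print('dial c',c,'zero ang',ang(c,z),'ptr',ang(p0,p1),'p0',p0)
# knob by depth
P=np.array([at_depth('top',u,v,d[v,u]) for v in range(195,232) for u in range(250,292)])
k=P[(P[:,2]>112)&(P[:,2]<130)]; print('knob top',np.median(k,0),(k.min(0)+k.max(0))/2,np.ptp(k,0),len(k))
pl=P[(P[:,2]>87)&(P[:,2]<95)]; print((pl.min(0)+pl.max(0))/2)
# cover plane
Q=np.array([at_depth('top',u,v,d[v,u]) for v in range(186,252,2) for u in range(358,442,2)])
m=np.ones(len(Q),bool)
for _ in range(6):
    A=np.c_[Q[:,:2],np.ones(len(Q))]; co=np.linalg.lstsq(A[m],Q[m,2],rcond=None)[0]; r=Q[:,2]-A@co; m=abs(r)<max(3,1.5*np.std(r[m]))
print('plane',co,m.sum(),np.std(r[m]),'tilt',np.hypot(*co[:2]),'dir',np.arctan2(-co[1],-co[0]))
def onp(u,v,h=0):
    o,w=ray('top',u,v); t=(co[0]*o[0]+co[1]*o[1]+co[2]+h-o[2])/(w[2]-co[0]*w[0]-co[1]*w[1]); return o+t*w
M1,M2=onp(399.4,221.7),onp(398.8,249.7); print('marks',M1,M2,ang(M2,M1))
w0,w1=onp(394.9,236,32),onp(406,227.7,32); print('wing',w0,w1,(w0+w1)/2,ang(w0,w1),'fast',ang(w0,w1)-ang(M2,M1),np.linalg.norm(w1-w0))
L,R=onp(367.6,242.3),onp(430,246.7);print('pads',L,R,ang(R,L)-np.pi/2)
for n in [(353,179),(447,184.5),(350.5,253),(446.5,258)]: print(onp(*n))
f=Q[(r>18)&(r<45)&(abs(Q[:,0]-500)<60)]; print('wingpts',len(f),np.median(f,0),f[:,2].max())
E
```

```text
dial c [559.61839991 141.07959496  91.        ] zero ang -0.4610912811151463 ptr 0.4388305444880638 p0 [558.92264518 141.19524158 120.        ]
knob top [560.05338266 142.38667012 119.82318698] [560.52897376 142.40725821 119.83197347] [47.71117235 47.87220414 15.47969195] 271
[563.40395463 142.4554871   91.04634195]
plane [-1.47037035e-01  7.85235079e-03  1.98661177e+02] 1066 1.5300854931899779 tilt 0.14724655877749332 dir -0.05335321561327065
marks [ 542.78136927 -198.01540971  117.29732722] [ 467.62339304 -193.85615084  128.38099316] -0.05528382886895927
wing [ 497.67642222 -179.8803292   156.07182791] [ 520.23027808 -208.71028831  152.52919286] [ 508.95335015 -194.29530875  154.30051039] -0.9069377862787328 fast -0.8516539574097735 36.77489932196603
pads [ 485.00185669 -114.46855549  126.44909464] [ 477.54566748 -274.53455415  126.28853622] -0.04654831923919245
[660.32278556 -77.03497512 100.96436669]
[ 652.46010217 -331.6937863   100.12080202]
[455.7667754  -70.90218619 131.08983272]
[ 448.87572968 -315.30529192  130.18393273]
wingpts 17 [ 508.62561779 -193.22848745  153.91845369] 160.2640028043552
```

```bash
python3 -m inch '[[[3,-3,0],[0,0,0]],[[4.1,-4.1,0],[0,0,0]],[[4.1,-4.1,0],[0,0,0]],[[4.1,-4.1,0],[0,0,0]],[[4.1,-4.1,0],[0,0,0]],[[4.1,-4.1,0],[0,0,0]],[[4.1,-4.1,0],[0,0,-10]],[[0,0,0],[0,0,-10]],[[0,0,0],[0,0,-10]],[[0,0,0],[0,0,-10]]]' 8.7; python3 -m inch '[[[0,0,0],[0,0,-10]],[[0,0,0],[0,0,-10]],[[0,0,0],[0,0,-10]],[[0,0,0],[0,0,-10]],[[0,0,0],[0,0,-10]],[[0,0,0],[0,0,-10]],[[0,0,0],[0,0,-8]],[[0,0,0],[0,0,0]]]'
cat >> h.py <<'E'
def go(P,yaw_y=None,axis=(0,0,1.)):
    """shift (cm, tool axes) and rotvec (deg) to TCP at P, tool y at world yaw_y, tool z along -axis"""
    from scipy.spatial.transform import Rotation as Ro
    s=env.read_state(); R=np.array(s['tcp_rot']); p=np.array(s['eef_pos'])
    y0=np.arctan2(R[1,1],R[0,1]); yaw_y=y0 if yaw_y is None else yaw_y
    z=-np.array(axis)/np.linalg.norm(axis); y=np.array([np.cos(yaw_y),np.sin(yaw_y),0]); y-=z*(y@z); y/=np.linalg.norm(y)
    T=np.c_[np.cross(y,z),y,z]
    print('pos',p.round(1),'yaw_y',round(y0,3),'z',R[:,2].round(3),'clock',s['clock'],'F',np.round(s['force'],1),'open',s['opening'],'grip',s['gripper_force'],'j7',s['qpos'][6])
    print('shift cm',(R.T@(np.array(P)-p)/10).round(2),'rot deg',np.degrees(Ro.from_matrix(R.T@T).as_rotvec()).round(1))
E
python3 -c "
from h import *
go((560,142,150),0.70)"
```

```text
clock: 1.35
eef_pos: [394.5, -245.1, 222.2]
tcp_rot: [[0.468, 0.883, -0.001], [0.883, -0.468, 0.0], [-0.0, -0.001, -1.0]]
force: [-0.8, 0.1, -1.3]
opening: 87.2
gripper_force: 0.0
clock: 2.35
eef_pos: [394.5, -245.3, 222.2]
tcp_rot: [[-0.638, 0.77, -0.001], [0.77, 0.638, 0.0], [0.001, -0.0, -1.0]]
force: [-0.8, -0.9, 0.4]
opening: 86.9
gripper_force: 0.0
pos [ 394.5 -245.3  222.2] yaw_y 0.691 z [-0.001  0.    -1.   ] clock 2.35 F [-0.8 -0.9  0.4] open 86.8881586914741 grip 0.0 j7 1.2108612490026436
shift cm [19.28 37.45  7.22] rot deg [-0.  -0.  -0.5]
```

```bash
python3 -m inch '[[[2.4,4.7,0],[0,0,0]],[[2.4,4.7,0],[0,0,0]],[[2.4,4.7,0],[0,0,0]],[[2.4,4.7,0],[0,0,0]],[[2.4,4.7,0],[0,0,0]],[[2.4,4.7,0],[0,0,0]],[[2.4,4.7,0],[0,0,0]],[[2.4,4.6,3],[0,0,0]],[[0.1,0,4.2],[0,0,0]],[[0,0,0],[0,0,0]]]'
python3 -c "
from h import *
go((560,142,95),0.70)
snap('scene','s1');snap('top','t1')
a=cv2.imread('pics/s1.png')[110:230,290:430];b=cv2.imread('pics/t1.png')[150:270,200:340]
cv2.imwrite('pics/c2.png',np.hstack([cv2.resize(x,(400,343),interpolation=cv2.INTER_CUBIC) for x in (a,b)]))"
```

```text
clock: 3.6
eef_pos: [557.2, 142.2, 147.1]
tcp_rot: [[-0.638, 0.77, -0.008], [0.77, 0.638, -0.001], [0.004, -0.007, -1.0]]
force: [0.7, -0.3, -0.1]
opening: 86.7
gripper_force: 0.0
pos [557.2 142.2 147.1] yaw_y 0.692 z [-0.008 -0.001 -1.   ] clock 3.6 F [ 0.7 -0.3 -0.1] open 86.65675046969875 grip 0.0 j7 0.24116391614885432
shift cm [-0.21  0.24  5.2 ] rot deg [-0.4 -0.2 -0.5]
```

View pics/c2.png

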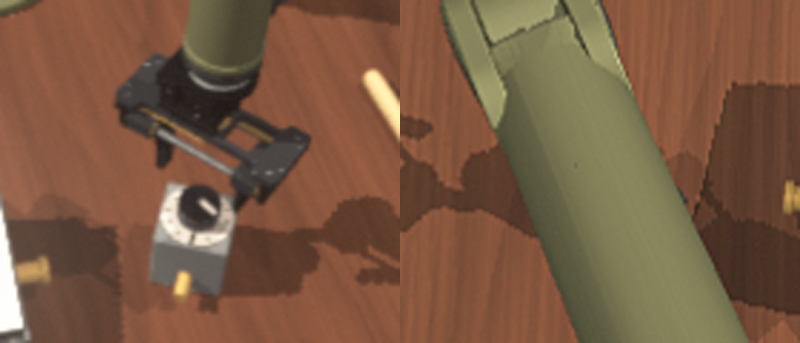

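The scene crop shows the open fingers straddling the knob, with the knob at crop (200,207). I'll go down and grip it.

```bash
python3 -m inch '[[[-0.2,0.2,2],[0,0,0]],[[0,0,2],[0,0,0]],[[0,0,1.2],[0,0,0]],[[0,0,0],[0,0,0]]]'; python3 -m inch '[[[0,0,0],[0,0,0]],[[0,0,0],[0,0,0]],[[0,0,0],[0,0,0]],[[0,0,0],[0,0,0]],[[0,0,0],[0,0,0]],[[0,0,0],[0,0,0]]]' 4.2
```

```text
clock: 4.2
eef_pos: [561.7, 141.9, 97.1]
tcp_rot: [[-0.639, 0.769, -0.003], [0.769, 0.639, -0.0], [0.001, -0.002, -1.0]]
force: [0.1, 0.2, -0.3]
opening: 86.7
gripper_force: 0.0
clock: 4.95
eef_pos: [561.3, 141.0, 98.4]
tcp_rot: [[-0.639, 0.77, -0.003], [0.77, 0.639, -0.003], [0.0, -0.004, -1.0]]
force: [-3.8, -2.8, 4.9]
opening: 47.4
gripper_force: 30.0
```

```bash
python3 -m inch '[[[0,0,0],[0,0,6]],[[0,0,0],[0,0,8]],[[0,0,0],[0,0,8]],[[0,0,0],[0,0,8]],[[0,0,0],[0,0,8]],[[0,0,0],[0,0,8]],[[0,0,0],[0,0,5.5]],[[0,0,0],[0,0,0]],[[0,0,0],[0,0,0]]]'; python3 -m inch '[[[0,0,0],[0,0,0]],[[0,0,0],[0,0,0]],[[0,0,0],[0,0,0]],[[0,0,0],[0,0,0]],[[0,0,-3],[0,0,0]],[[0,0,-5],[0,0,0]],[[0,0,-5],[0,0,0]],[[0,0,0],[0,0,0]]]' 8.7
python3 -c "
from h import *
go((440,-100,220),0.664)"
```

```text
clock: 6.08
eef_pos: [559.2, 140.5, 98.4]
tcp_rot: [[0.205, 0.979, -0.008], [0.979, -0.205, -0.004], [-0.006, -0.007, -1.0]]
force: [-10.5, -5.2, 8.8]
opening: 47.4
gripper_force: 30.0
clock: 7.08
eef_pos: [565.4, 143.5, 233.4]
tcp_rot: [[0.204, 0.979, 0.009], [0.979, -0.204, 0.002], [0.003, 0.008, -1.0]]
force: [-0.3, -0.7, -0.0]
opening: 86.8
gripper_force: 0.0
pos [565.4 143.5 233.4] yaw_y -0.206 z [ 0.009  0.002 -1.   ] clock 7.075 F [-0.3 -0.7 -0. ] open 86.79544511299196 grip 0.0 j7 -0.5909405173421294
shift cm [-26.4   -7.31   1.19] rot deg [  0.5   0.  -49.8]
```

```bash
python3 -m inch '[[[-4,0.1,0],[0,0,0]],[[-5.7,0.3,0],[0,0,0]],[[-5.7,0.3,0],[0,0,0]],[[-5.7,0.3,0],[0,0,0]],[[-5.7,0.3,0],[0,0,0]],[[-5.3,0.2,0],[0,0,0]],[[-2,0,0],[0,0,-10]],[[0,0,0],[0,0,-10]],[[0,0,0],[0,0,-10]],[[0,0,0],[0,0,-10]]]'
python3 -m inch '[[[0,0,0],[0,0,-10]],[[0,0,0],[0,0,0]],[[0,0,0],[0,0,0]]]' 
python3 -c "
from h import *
import numpy as np
t=.1463
go((509.5,-194.3,180),0.664,(np.sin(t)*np.cos(-.053),np.sin(t)*np.sin(-.053),np.cos(t)))
snap('top','t2');snap('scene','s2')
a=cv2.imread('pics/t2.png')[185:245,240:300];b=cv2.imread('pics/s2.png')[160:220,330:390];c=cv2.imread('pics/s2.png')[100:260,180:310]
cv2.imwrite('pics/c3.png',np.hstack([cv2.resize(x,(260,320) if i==2 else (260,260),interpolation=cv2.INTER_CUBIC)[:260] if i<2 else cv2.resize(x,(211,260),interpolation=cv2.INTER_CUBIC) for i,x in enumerate((a,b,c))]))"
```

```text
clock: 8.32
eef_pos: [507.2, -194.5, 227.3]
tcp_rot: [[-0.477, 0.879, -0.002], [0.879, 0.477, 0.001], [0.001, -0.001, -1.0]]
force: [0.0, 0.2, -0.0]
opening: 87.1
gripper_force: 0.0
clock: 8.7
eef_pos: [507.5, -194.5, 228.0]
tcp_rot: [[-0.616, 0.788, -0.001], [0.788, 0.616, 0.0], [0.001, -0.0, -1.0]]
force: [0.1, 1.0, -0.8]
opening: 86.9
gripper_force: 0.0
pos [ 507.5 -194.5  228. ] yaw_y 0.664 z [-0.001  0.    -1.   ] clock 8.7 F [ 0.1  1.  -0.8] open 86.93694226917539 grip 0.0 j7 0.947633077937488
shift cm [-0.11  0.17  4.8 ] rot deg [ 6.3  5.5 -0.3]
```

View pics/c3.png

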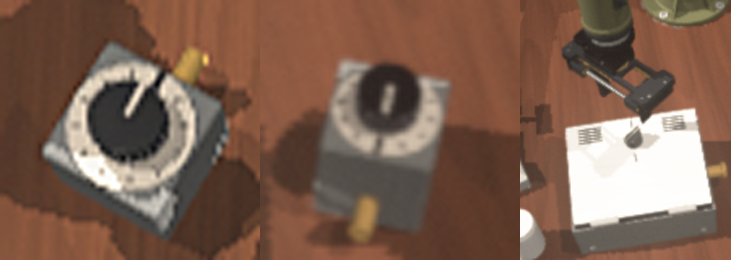

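The top crop shows the pointer at about (146,80) and the zero tick at about (158,80), nearly in line. I'll measure this precisely.

```bash
python3 - <<'E'
from h import *
def rectify(n,f,z,yaws=0):
    im=cv2.imread('pics/%s.png'%f,0); s=.5; N=200
    mp=np.array([[proj(n,(560.5-50+j*s,142-50+i*s,z)) for j in range(N)] for i in range(N)],np.float32)
    return cv2.remap(im,mp[...,0],mp[...,1],cv2.INTER_CUBIC)
yy,xx=np.mgrid[0:200,0:200]*.5-50.
for n,fs in(('top',('top0','t2')),('scene',('scene0','s2'))):
  for f in fs:
    A=rectify(n,f,91).astype(float); B=rectify(n,f,120).astype(float)
    # knob circle centre: dark blob in B
    x0=y0=0
    for _ in range(8):
        m=(np.hypot(xx-x0,yy-y0)<30)&(B<90); x0,y0=xx[m].mean(),yy[m].mean()
    r=np.hypot(xx-x0,yy-y0); m=(r<20)&(B>110); w=np.where(m,B-90,0)
    mx,my=(w*xx).sum()/w.sum(),(w*yy).sum()/w.sum()
    C=np.cov(np.c_[xx[m],yy[m]].T,aweights=w[m]); e=np.linalg.eigh(C)[1][:,1]
    # dial centre: white disc outer, tick darkness profile at r 30..37
    th=np.radians(np.arange(-80,40)); prof=[min(A[int(round((my0+rr*np.sin(t)+50)*2)),int(round((mx0+rr*np.cos(t)+50)*2))] for rr in[0]) if 0 else np.mean([A[int(round((yc+rr*np.sin(t)+50)*2)),int(round((xc+rr*np.cos(t)+50)*2))] for rr in np.arange(29,38)]) for xc,yc in[(x0,y0)] for t in th]
    prof=np.array(prof); k=prof.argmin(); sl=slice(max(k-6,0),k+7); dw=np.clip(np.median(prof)-prof[sl],0,None)
    print(f,'knob',round(x0,1),round(y0,1),'ridge dir',round(np.arctan2(my-y0,mx-x0),3),'pca',round(np.arctan(e[1]/e[0]),3),'tick',round((dw*th[sl]).sum()/dw.sum(),3),m.sum())
E
```

```text
Traceback (most recent call last):
  File "h.py", line 18, in proj
    m,f=cam(n); E=np.array(m['extrinsics']); p=E[:3,:3]@np.array(P)+E[:3,3]
        ~~~^^^
  File "h.py", line 6, in cam
    m=env.camera_model(n); f=200/np.tan(np.radians(m['vertical_fov'])/2); return m,f
ValueError: time passes only in moves, steps and waits
```

```bash
sed -i 's/^def cam/import functools\n@functools.lru_cache\ndef cam/' h.py; python3 - <<'E'
from h import *
def rectify(n,f,z):
    im=cv2.imread('pics/%s.png'%f,0)
    mp=np.array([[proj(n,(510.5+j*.5,92+i*.5,z)) for j in range(200)] for i in range(200)],np.float32)
    return cv2.remap(im,mp[...,0],mp[...,1],cv2.INTER_CUBIC).astype(float)
yy,xx=np.mgrid[0:200,0:200]*.5-50.
th=np.radians(np.arange(-80,40)); rr=np.arange(29,38)
for n,f in(('top','top0'),('top','t2'),('scene','scene0'),('scene','s2')):
    A=rectify(n,f,91); B=rectify(n,f,120); x0=y0=0
    for _ in range(8):
        m=(np.hypot(xx-x0,yy-y0)<30)&(B<90); x0,y0=xx[m].mean(),yy[m].mean()
    m=(np.hypot(xx-x0,yy-y0)<20)&(B>110); w=np.where(m,B-90,0)
    mx,my=(w*xx).sum()/w.sum(),(w*yy).sum()/w.sum()
    e=np.linalg.eigh(np.cov(np.c_[xx[m],yy[m]].T,aweights=w[m]))[1][:,1]
    X=x0+np.outer(np.cos(th),rr); Y=y0+np.outer(np.sin(th),rr)
    prof=cv2.remap(A.astype(np.float32),((X+50)*2).astype(np.float32),((Y+50)*2).astype(np.float32),cv2.INTER_LINEAR).mean(1)
    k=prof.argmin(); sl=slice(max(k-6,0),k+7); dw=np.clip(np.median(prof)-prof[sl],0,None)
    print(f,'knob',round(x0,1),round(y0,1),'ridge',round(np.arctan2(my-y0,mx-x0),3),'pca',round(np.arctan(e[1]/e[0]),3),'tick',round((dw*th[sl]).sum()/dw.sum(),3),m.sum())
E
```

```text
top0 knob -3.5 -0.9 ridge 0.463 pca 0.44 tick -0.384 347
t2 knob -3.5 -0.8 ridge -0.185 pca -0.438 tick -0.39 329
scene0 knob 5.7 -3.3 ridge 1.003 pca 0.429 tick -0.471 935
s2 knob 7.0 -3.2 ridge -0.409 pca -0.486 tick -0.491 505
```

The bezel is within about 0.03 rad of zero (tick about -0.465, ridge about -0.44 to -0.49). Next is the fastener: tilt the tool to its axis and descend.

```bash
python3 -m inch '[[[0,0,2],[6.3,5.5,0]],[[0,0,2.4],[0,0,0]],[[0,0,0],[0,0,0]],[[0,0,0],[0,0,0]]]' 5.0
python3 -c "
from h import *
import numpy as np
t=.1463
a=(np.sin(t)*np.cos(-.053),np.sin(t)*np.sin(-.053),np.cos(t))
go((505.8,-194.2,133),0.664,a)"
```

```text
clock: 9.3
eef_pos: [504.6, -194.6, 185.9]
tcp_rot: [[-0.611, 0.778, -0.144], [0.786, 0.618, 0.007], [0.094, -0.109, -0.99]]
force: [0.9, -1.1, 1.2]
opening: 55.5
gripper_force: 0.0
pos [ 504.6 -194.6  185.9] yaw_y 0.671 z [-0.144  0.007 -0.99 ] clock 9.3 F [ 0.9 -1.1  1.2] open 55.522874986930894 grip 0.0 j7 0.8828064481722938
shift cm [-0.54  0.7   5.22] rot deg [ 0.   0.1 -0.2]
```

```bash
python3 -m inch '[[[-0.5,0.7,1.5],[0,0,0]],[[0,0,1.7],[0,0,0]],[[0,0,1],[0,0,0]],[[0,0,0.9],[0,0,0]],[[0,0,0],[0,0,0]],[[0,0,0],[0,0,0]]]' 5.0
python3 -c "
from h import *
go((505.8,-194.2,133),0.664,(.1456,-.0077,.9893))
snap('scene','s3')
cv2.imwrite('pics/c4.png',cv2.resize(cv2.imread('pics/s3.png')[130:230,190:320],None,fx=5,fy=5,interpolation=cv2.INTER_CUBIC))"
```

```text
clock: 10.05
eef_pos: [505.6, -193.7, 133.4]
tcp_rot: [[-0.611, 0.778, -0.145], [0.786, 0.619, 0.007], [0.095, -0.109, -0.989]]
force: [-0.1, 0.3, 0.3]
opening: 50.0
gripper_force: 0.0
pos [ 505.6 -193.7  133.4] yaw_y 0.672 z [-0.145  0.007 -0.989] clock 10.05 F [-0.1  0.3  0.3] open 49.9696600937902 grip 0.0 j7 0.8652417882514207
shift cm [-0.06 -0.01  0.04] rot deg [ 0.   0.1 -0.2]
```

View pics/c4.png

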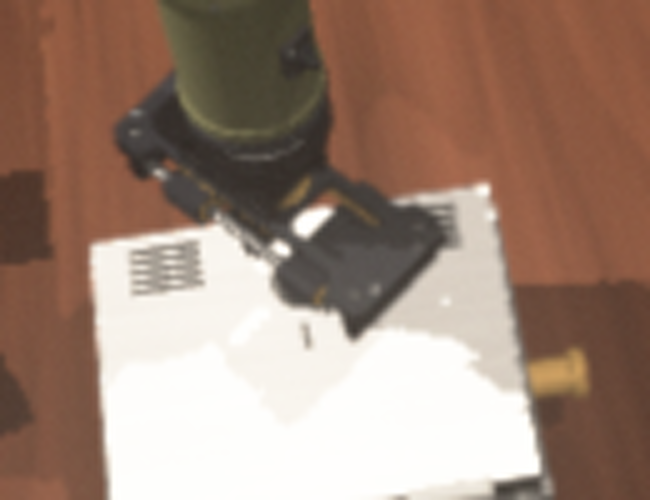

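The wing is hidden between the fingers, which sit around it over the cover. I'll close on it.

```bash
python3 -m inch '[[[0,0,0],[0,0,0]],[[0,0,0],[0,0,0]],[[0,0,0],[0,0,0]],[[0,0,0],[0,0,0]],[[0,0,0],[0,0,0]],[[0,0,0],[0,0,0]]]' 0.5
python3 -c "
from h import *
go((505.8,-194.2,133),1.518,(.1456,-.0077,.9893))"
```

```text
clock: 10.85
eef_pos: [505.4, -193.5, 133.1]
tcp_rot: [[-0.611, 0.778, -0.145], [0.785, 0.619, 0.007], [0.096, -0.109, -0.989]]
force: [0.4, 0.3, -0.2]
opening: 9.8
gripper_force: 29.9
pos [ 505.4 -193.5  133.1] yaw_y 0.672 z [-0.145  0.007 -0.989] clock 10.85 F [ 0.4  0.3 -0.2] open 9.760184191065818 grip 29.89703267812729 j7 0.8652078345282305
shift cm [-0.08 -0.01  0.  ] rot deg [  0.    0.  -48.8]
```

```bash
python3 -m inch '[[[0,0,0],[0,0,-5]],[[0,0,0],[0,0,-8]],[[0,0,0],[0,0,-8]],[[0,0,0],[0,0,-8]],[[0,0,0],[0,0,-8]],[[0,0,0],[0,0,-8]],[[0,0,0],[0,0,-3.5]],[[0,0,0],[0,0,0]],[[0,0,0],[0,0,0]]]'
python3 -m inch '[[[0,0,0],[0,0,0]],[[0,0,0],[0,0,0]],[[0,0,0],[0,0,0]],[[0,0,-3],[0,0,0]],[[0,0,-5],[0,0,0]],[[0,0,-3],[0,0,0]],[[-4,0,0],[0,0,0]],[[-5,0,0],[0,0,0]],[[0,0,0],[0,0,0]]]' 4
python3 -c "
from h import *
go((475,-114,170),1.518)
snap('top','t4');snap('scene','s4')
a=cv2.imread('pics/t4.png')[195:270,345:455];b=cv2.imread('pics/s4.png')[150:240,200:310]
cv2.imwrite('pics/c5.png',np.hstack([cv2.resize(a,None,fx=3.6,fy=3.6,interpolation=cv2.INTER_CUBIC),cv2.resize(b[:75],None,fx=3.6,fy=3.6,interpolation=cv2.INTER_CUBIC)]))"
```

```text
clock: 11.98
eef_pos: [504.9, -194.5, 133.1]
tcp_rot: [[-0.988, 0.059, -0.146], [0.059, 0.998, 0.006], [0.146, -0.002, -0.989]]
force: [-2.3, -2.3, 0.7]
opening: 9.5
gripper_force: 29.9
clock: 13.1
eef_pos: [611.8, -198.2, 225.2]
tcp_rot: [[-0.987, 0.056, -0.148], [0.055, 0.998, 0.011], [0.149, 0.003, -0.989]]
force: [0.1, -0.3, -0.1]
opening: 40.5
gripper_force: 0.0
pos [ 611.8 -198.2  225.2] yaw_y 1.515 z [-0.148  0.011 -0.989] clock 13.1 F [ 0.1 -0.3 -0.1] open 40.500230025491 grip 0.0 j7 1.6340269445194464
shift cm [13.15  7.64  7.58] rot deg [ 0.2 -8.5 -0.1]
```

View pics/c5.png

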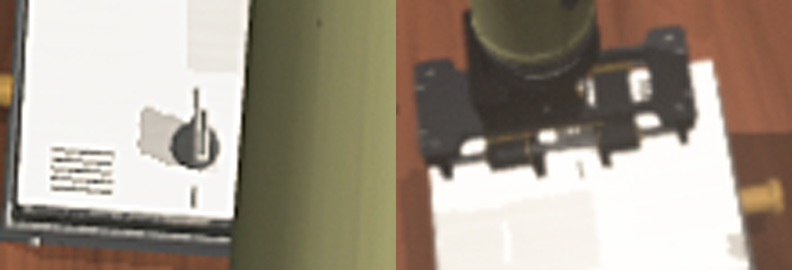

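The wing now lies in line with the two index marks: wing at crop x about 203, marks at about 195, and parallel. Next I'll close the fingers and move above the left pad.

```bash
python3 -m inch '[[[0,0,0],[0,-8.5,0]],[[5,2,0],[0,0,0]],[[5,4,0],[0,0,0]],[[3,2.3,0],[0,0,0]],[[0,0,3],[0,0,0]],[[0,0,3],[0,0,0]],[[0,0,0],[0,0,0]],[[0,0,0],[0,0,0]]]' 0
python3 -c "
from h import *
go((484,-114.5,135),1.518)"
```

```text
clock: 14.2
eef_pos: [486.8, -110.6, 170.0]
tcp_rot: [[-0.998, 0.058, 0.004], [0.058, 0.998, -0.002], [-0.004, -0.002, -1.0]]
force: [1.1, -0.9, 0.3]
opening: 0.8
gripper_force: 0.0
pos [ 486.8 -110.6  170. ] yaw_y 1.513 z [ 0.004 -0.002 -1.   ] clock 14.2 F [ 1.1 -0.9  0.3] open 0.7693584223903179 grip 0.0 j7 1.6553654376665325
shift cm [ 0.27 -0.4   3.5 ] rot deg [-0.1  0.2 -0.3]
```

```bash
python3 -m inch '[[[0.3,-0.4,2],[0,0,0]],[[0,0,2],[0,0,0]],[[0,0,0.6],[0,0,0]],[[0,0,0.6],[0,0,0]],[[0,0,0.5],[0,0,0]],[[0,0,0],[0,0,0]]]'
python3 -m inch '[[[0,0,0.4],[0,0,0]],[[0,0,0.4],[0,0,0]],[[0,0,0],[0,0,0]],[[0,0,0],[0,0,0]]]'
```

```text
clock: 14.95
eef_pos: [483.7, -114.5, 111.9]
tcp_rot: [[-0.998, 0.058, 0.003], [0.058, 0.998, -0.002], [-0.003, -0.002, -1.0]]
force: [-2.1, -1.0, 4.5]
opening: 0.3
gripper_force: 2.3
clock: 15.45
eef_pos: [483.4, -114.4, 103.9]
tcp_rot: [[-0.998, 0.058, 0.002], [0.058, 0.998, -0.002], [-0.002, -0.002, -1.0]]
force: [-2.0, -0.8, 5.1]
opening: 0.3
gripper_force: 2.7
```

```bash
python3 -m inch '[[[0,0,0.2],[0,0,0]],[[0,0,0.2],[0,0,0]],[[0,0,0],[0,0,0]],[[0,0,0],[0,0,0]]]'
```

```text
clock: 15.95
eef_pos: [483.3, -114.4, 100.4]
tcp_rot: [[-0.998, 0.058, 0.002], [0.058, 0.998, -0.002], [-0.002, -0.002, -1.0]]
force: [-3.8, 0.6, 8.8]
opening: 0.4
gripper_force: 4.1
```

```bash
python3 -m inch '[[[0,0,0.2],[0,0,0]],[[0,0,0.1],[0,0,0]],[[0,0,0],[0,0,0]],[[0,0,0],[0,0,0]],[[0,0,0],[0,0,0]]]'
python3 - <<'E'
from h import *
p,d=snap('top','t5'); snap('scene','s5')
for u,v in[(360,190),(400,190),(358,205)]: print(at_depth('top',u,v,d[v,u]).round(1))
b=cv2.imread('pics/s5.png')[150:255,195:395]
cv2.imwrite('pics/c6.png',cv2.resize(b,None,fx=4,fy=4,interpolation=cv2.INTER_CUBIC))
E
```

```text
clock: 16.58
eef_pos: [483.4, -114.5, 99.8]
tcp_rot: [[-0.998, 0.058, 0.001], [0.058, 0.998, -0.003], [-0.002, -0.003, -1.0]]
force: [-11.1, 1.2, 25.5]
opening: 0.3
gripper_force: 12.8
[628.8 -95.7 105.5]
[ 633.  -203.4  101.5]
[589.  -91.1  99.7]
```

View pics/c6.png

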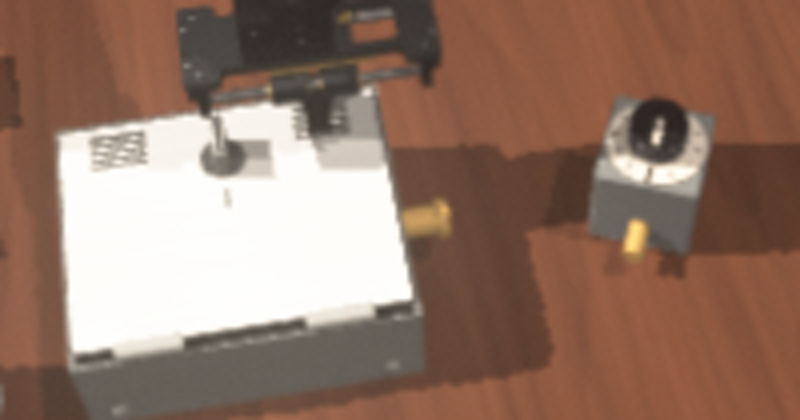

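The cover is flush and flat at z of about 100 mm against its hard stop. The fingertips hold about 25 N on the left pad, the wing is along the marks and the pointer is on zero.

```bash
python3 -c "
from bench import env
print(env.job_done())"
```

```text
the job is handed in; nothing more can be done
None
```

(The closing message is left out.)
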